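# Unlock and open the medicine drawer

## Task

Take the key with the square head out of the key stand, push it fully home in the lock on top of the medicine cabinet and only then turn it, without forcing, clockwise (seen from above) to its stop. Then pull the unlocked drawer open all the way by its handle, leaving the key turned in the lock and everything else undisturbed.

Things in the scene. Friction and masses are not known exactly. Their poses are not given: they have to be found in the camera images.
- key: The key to use: square black head, 60 g, upright in one slot of the stand. Origin: on its axis at the underside of its collar, a steel disc 32 mm across and 5 mm thick. z up towards the head, x along the width of head and blade, y across their thickness. Head: flat block 28 (x) by 9 (y) mm, from 5 to 40 mm above the origin. A half turn about z makes no difference; it fits the lock either way.
- round_key: Bystander: a key for another lock, with the same collar but a round disc head 30 mm across, 9 mm thick, and a blade 24 mm wide that does not fit. Leave it standing in the other slot of the stand. Origin and axes as for the key. Which slot it has varies.
- key_stand: Fixed light wooden block 136 (x) by 50 (y) by 42 (z) mm, origin at the centre of its underside. Two slots 30 by 10 mm in its top, long side along x, centred at x = -37.5 and +37.5 mm, y = 0; a key stands in each with its collar resting on the top, 42 mm above the table.
- glove_box: Bystander: pale glove carton 100 by 200 by 70 mm, origin at the centre of its underside. Leave alone.
- tube_rack: Bystander: black test-tube rack 100 by 160 by 30 mm with two tubes (up to 90 mm high), origin at the centre of its underside. Leave alone.
- bowl: Bystander: white bowl 120 mm across, 45 mm high, origin under its centre. Leave alone.
- cabinet: Fixed grey bench-top medicine cabinet 260 (x, depth) by 240 (y) by 150 (z) mm with one white-fronted drawer in its -x face. Origin at the centre of its underside; x points from the drawer front to the back, z up. Its top is flat apart from the key plate, whose slot is on the centre line, 40 mm from the centre towards the drawer.
- lock_mouth (a point): Centre of the key slot, on the upper face of the 52 mm square steel key plate in the cabinet's top, 153 mm above the table; axes as the cabinet's. Slot 18 (x) by 7 (y) mm, plate 10 mm thick, with a 45 degree lead-in 3 mm deep, 24 by 13 mm at the face. The key goes straight down, width along x; when home its collar lies on the plate and its origin is at this point.
- lock_barrel (a joint): Angle of the lock barrel under the plate, rad: 0 locked, grows clockwise seen from above, stop at 1.31 (75 degrees). The plate blocks the blade until the key is home (within 2 mm): do not force it. Once turned the key is captive. Turns with about 0.04 N m, stays where left. The blade has up to 0.13 rad of play, so the key itself must turn about 1.45. The drawer is free from about 1.1.
- drawer (a joint): How far the drawer is out, m: 0 shut, 0.085 at its stop. It slides towards the cabinet's -x with about 2 N and stays where it is left.
- drawer_handle (a point): Middle of the drawer's steel bar handle: a round bar 11 mm thick and 110 mm long along the cabinet's y, its centre 35 mm in front of the drawer front, 128 mm above the table (22 mm below the cabinet's top). Carried by two thin posts near its ends. Moves with the drawer.
- key_tip (a point): Centre of the lower end of the key's blade, on its axis 31 mm below the key's origin; axes as the key's. The flat steel blade is 16 (x) by 5 (y) mm and 18.5 mm long; above it a round neck, 5 mm across and 12.5 mm long, joins it to the collar.
Things that resemble listed ones, but are neither listed nor needed, are in the scene too. Leave any red look-alike of the key alone.

How it is judged:
On the way, in this order (a step that is already met when the one before it is completed fails the run):
1. the key is fully home in the lock: its collar on the key plate, upright (distance between key and lock_mouth below 0.004 m and angle between key's own z axis and vertical below 0.12 rad and value of joint lock_barrel below 0.6 rad), for 0.1 s.
2. the key, still home, has turned the lock clockwise to its stop while the drawer is shut (value of joint lock_barrel above 1.2 rad and distance between key and lock_mouth below 0.005 m and value of joint drawer below 0.015 m), for 0.2 s.
At the end, for the whole second after the job is handed in: The drawer is pulled out to its stop (at least 75 of 85 mm), the lock is still turned (at least 1.15 rad), and the key stands at rest in it, fully home (within 5 mm) (value of joint drawer above 0.075 m and value of joint lock_barrel above 1.15 rad and distance between key and lock_mouth below 0.005 m and linear speed of key below 0.02 m/s); the robot touches nothing.
It fails at once if the round-headed key is disturbed (moved more than 20 mm) (distance of round_key from where it was at the start of the episode above 0.02 m).
It fails at once if the glove box, tube rack or bowl is moved more than 30 mm (distance of any of glove_box, tube_rack, bowl from where it was at the start of the episode above 0.03 m).
It fails at once if the drawer is forced while locked (value of joint drawer above 0.02 m and value of joint lock_barrel below 0.9 rad).
It fails at once if the key is forced round before it is home (lock turned with the key more than 6 mm from home) (value of joint lock_barrel above 0.4 rad and distance between key and lock_mouth above 0.006 m).
It also fails if it takes over 54 s, if anything falls off the work surface, if the arm or the gripper's body presses on something with over 40 N, if the wrist force passes 120 N, or if a joint passes its speed limit or range.

## Robot

A 7-joint arm with a two-finger parallel gripper is mounted at the origin on the work surface. World frame = base frame: x ahead of the robot, y to its left, z up, the work surface at z = 0. Lengths are in m, angles in rad, forces in N, time in s.
With the tool pointing down it reaches from about 0.4 to 0.875 m from the base axis. Payload 19.3 kg.
Tool frame: the origin (TCP) lies midway between the tips of the shut fingers; the grasp point (between the pads) lies 19 mm behind it; z points along the fingers, y is the direction in which the jaws open and shut (so a half turn about z gives the same grasp; the last joint's range is limited). The gripper opens to 85 mm and grips with 20 to 120 N. Pads are 22 mm wide; open, the fingers measure 114 mm over their backs; the gripper's body (76 mm by 85 mm) begins 54 mm behind the grasp point. The pads swing forward as they close: fully open they stand 13 mm farther back than shut.
Start: joints at [-1.297, 0.521, -0.036, 1.599, 0.021, 1.021, -0.113], TCP at [0.211, 0.588, 0.231] pointing down, gripper open.
Joint ranges: [-2.91, 2.91], [-0.3, 2.13], [-1.5, 1.42], [0.17, 2.43], [-1.26, 4.41], [0.16, 1.93], [-2.52, 2.52]. Speed limits (rad/s): [1.89, 1.89, 2.39, 2.39, 3.01, 3.01, 3.01].

## Interface

Orientations are given as a unit quaternion [w, x, y, z].
In Python, from plant import * gives the robot as it stands.
- The arm moves only by the tool carry_out, never from a script. Its argument "motion" is a list of rows, each a list of 4 numbers: the shift along the tool's x, y, z in cm, then the turn about the tool's z in degrees. In form: [[x, y, z, turn], ...]. A call has 1 to 20 rows; each row is the pose to reach, as a shift and turn from the pose commanded when the call began, along the tool's axes at that moment; what a row does not reach only later rows make up. A row lasts 1/12 s, in which the tool goes at most 41.7 mm and 7.16 degrees, less where a joint would pass 70% of its speed; a pose out of reach is approached as far as the arm can. A call with a gripper value outside its range is refused whole. "hand" is the finger opening in cm, from 0 to 8.54, set as the call begins (left out, the last holds). The fingers move at their own pace and stop on an object; "grip_force" is the grip in N (left out, the last holds). Time passes only in rows, so rows that repeat a pose let the fingers close. It gives the time, the measured TCP pose, the force and the opening at its end, in the units of the state.
- read_state(): the state, without advancing time (a new reading comes with each control period).
- capture(name): name is "side" or "top" or "wrist"; returns the picture (420x560x3 uint8, red, green, blue); there is no depth.
- camera_info(name): a dict with "vfov" (degrees; the focal length in pixels is half the picture's height over the tangent of half this angle, whatever the lens; pixels are square), "cx", "cy" (the principal point, pixels), "world_from_camera" (4x4, takes a point from camera to world coordinates); the wrist camera has in their place "hand_eye" (4x4, takes a point from camera to tool coordinates, whose origin is the TCP and whose axes are the flange's). Camera axes: x right, y up, looking along -z (the intrinsics and any distortion apply to the point x, -y, -z); pixel columns grow to the right and rows downward; lengths in m; the calibration is good to about 2 mm. A picture is of the moment at which its call begins: read the wrist's pose just before it. camera_info takes no time and is no camera call.
- hand_in(): hands the job in, once; it reports no verdict.
Trained networks look in the newest picture that a camera, given by its name, has taken for a name from the list of things; names that differ only in an ending like _2 or _b are one class to them, and where a whole thing is asked for, a point or a joint stands for the part that bears it (a point fixed in the world has none). Each returns a list of dicts, best first, with "conf" (0 to 1); they miss things now and then, are a little off and sometimes report something else, mostly with a low value. They report only what shows in the picture. A call takes as long as a camera call. They do not tell look-alikes from the thing itself.
- masks_of(camera, thing): "mask" (420x560 bool, what is visible of it) and "bbox" ([centre column, centre row, width, height] in pixels, round what is visible of it).
- mark_of(camera, thing): "position" ([column, row] in pixels: a listed point, or the origin of a listed thing).
The state is a dict: "time": time; "joints": joint angles; "joint_velocities": joint speeds; "joint_efforts": joint torques, N m; "eef_pos": TCP position; "orientation": TCP orientation; "contact_force": force on the tool from outside, world axes, zero at the start; "ft_torque": the same for the moment, N m; "width": opening from 0.0 (shut) to 1.0 (fully open).
Only numpy, scipy, OpenCV 4.12 (cv2) and the standard library are available. Lean on these libraries where they do the work, as an engineer would, in place of code of your own. Each camera call takes 0.05 s, during which the arm holds its last target.

## Working session

There is one attempt and no reset: what is moved stays moved. The work goes in short steps, Python scripts to look and compute and a tool call to move; the robot and the scene stay as the last step left them, time stands still between calls to the robot, and variables do not carry over. Pictures are saved under pics/ and viewed, and the job is handed in when it is done.

Besides the shell and the picture viewer there is one more tool, called after "Emit:" in YAML: its name, and indented under it one key for each argument. carry_out: Moves the arm, as the interface text tells. Its arguments: {"type":"object","properties":{"motion":{"type":"array","items":{"type":"array","items":{"type":"number"}}},"hand":{"type":"number"},"grip_force":{"type":"number"}},"required":["motion"]}

```bash
mkdir -p pics; ls; python3 - <<'E'
from plant import *
import cv2
s=read_state();print({k:(v if not hasattr(v,'round') else v.round(4)) if not isinstance(v,list) else [round(x,4) for x in v] for k,v in s.items()})
for n in ["side","top","wrist"]:
    im=capture(n);cv2.imwrite(f"pics/{n}0.png",cv2.cvtColor(im,cv2.COLOR_RGB2BGR))
    print(n,camera_info(n))
E
```

```text
pics
{'time': 0.0, 'joints': array([-1.2972,  0.522 , -0.0363,  1.6   ,  0.0212,  1.0211, -0.1128]), 'joint_velocities': array([ 0.0006,  0.0002,  0.0003, -0.0023, -0.0017, -0.0005, -0.002 ]), 'joint_efforts': array([ 4.00000e-04, -9.27119e+01,  1.97970e+00, -3.69921e+01,
        1.78000e-02,  8.30000e-03, -0.00000e+00]), 'eef_pos': array([0.2106, 0.5881, 0.2307]), 'orientation': array([-1.000e-04,  1.711e-01,  9.853e-01, -6.000e-04]), 'contact_force': array([-0.3828, -0.4318, -0.1009]), 'ft_torque': array([ 0.0082, -0.0274, -0.0029]), 'width': 1.00012954267534}
side {'vfov': 56.32200038033019, 'cx': 281.4804554625627, 'cy': 213.62237557419834, 'world_from_camera': array([[ 0.99934099, -0.004294  , -0.03604372,  0.45312348],
       [-0.02761689,  0.55445651, -0.83175434, -0.78894408],
       [ 0.02355622,  0.83220162,  0.55397253,  0.67232604],
       [ 0.        ,  0.        ,  0.        ,  1.        ]])}
top {'vfov': 57.830462347991855, 'cx': 272.6366364802143, 'cy': 205.61363005195693, 'world_from_camera': array([[-0.00364429,  0.99616275, -0.08744418,  0.41827812],
       [-0.99997853, -0.00410644, -0.00510576,  0.0717183 ],
       [-0.00544526,  0.0874237 ,  0.99615634,  1.05195301],
       [ 0.        ,  0.        ,  0.        ,  1.        ]])}
wrist {'vfov': 71.93892816086031, 'cx': 280.184909557726, 'cy': 208.8647443337474, 'hand_eye': array([[ 1.19403933e-03,  9.48070336e-01,  3.18058506e-01,
         8.32958952e-02],
       [ 9.99998219e-01, -6.67166056e-04, -1.76545148e-03,
         3.84776697e-04],
       [-1.46157434e-03,  3.18060048e-01, -9.48069444e-01,
        -1.42484013e-01],
       [ 0.00000000e+00,  0.00000000e+00,  0.00000000e+00,
         1.00000000e+00]])}
```

View pics/side0.png

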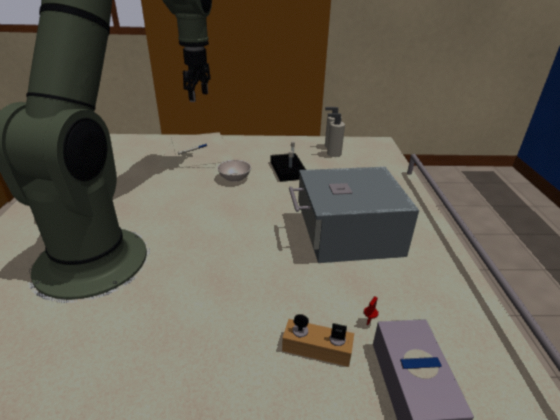

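View pics/top0.png

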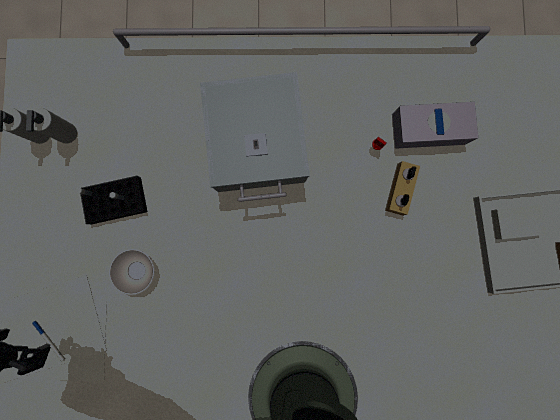

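View pics/wrist0.png

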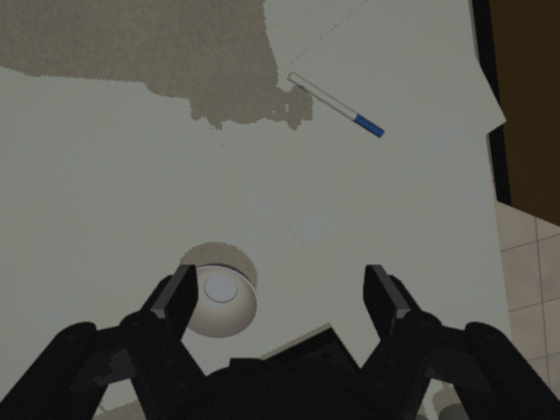

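The side view shows the key stand at about (318,341). The round key is at (301,322), the square key at (339,331), and a red look-alike lies off the stand at (372,307). In the top view, the stand is at (403,188), with one key at (409,172) (the +x end, which should be the square one) and the other at (403,202). The cabinet's key plate is at (256,144) and its handle at (262,196).

```bash
cat > h.py <<'E'
import numpy as np, cv2
from plant import *
from scipy.spatial.transform import Rotation as R
def save(n,im,crop=None,z=1):
    if crop: c0,c1,r0,r1=crop; im=im[r0:r1,c0:c1]
    cv2.imwrite(f"pics/{n}.png",cv2.resize(cv2.cvtColor(im,cv2.COLOR_RGB2BGR),None,fx=z,fy=z,interpolation=cv2.INTER_CUBIC))
def cam(name,st=None):
    i=camera_info(name); f=210/np.tan(np.radians(i['vfov'])/2)
    if name=="wrist":
        q=st['orientation']; T=np.eye(4);T[:3,:3]=R.from_quat([q[1],q[2],q[3],q[0]]).as_matrix();T[:3,3]=st['eef_pos']
        W=T@i['hand_eye']
    else: W=i['world_from_camera']
    return W,f,i['cx'],i['cy']
def ray(c,px):
    W,f,cx,cy=c
    d=W[:3,:3]@np.array([(px[0]-cx)/f,-(px[1]-cy)/f,-1]);return W[:3,3],d
def onz(c,px,z):
    o,d=ray(c,px);return o+d*(z-o[2])/d[2]
def tri(c1,p1,c2,p2):
    o1,d1=ray(c1,p1);o2,d2=ray(c2,p2);d1=d1/np.linalg.norm(d1);d2=d2/np.linalg.norm(d2)
    s=np.linalg.lstsq(np.c_[d1,-d2],o2-o1,rcond=None)[0]
    a=o1+s[0]*d1;b=o2+s[1]*d2;return (a+b)/2,np.linalg.norm(a-b)
def proj(c,P):
    W,f,cx,cy=c;p=np.linalg.inv(W)@np.r_[P,1];return np.array([cx+f*p[0]/-p[2],cy-f*p[1]/-p[2]])
E
python3 - <<'E'
from h import *
np.set_printoptions(precision=4,suppress=True)
im={n:capture(n) for n in("side","top")}
save("side_key",im["side"],(270,400,280,380),6); save("top_key",im["top"],(360,460,130,230),6)
Z=dict(key=.042,round_key=.042,key_stand=0,cabinet=0,lock_mouth=.153,drawer_handle=.128)
for t,z in Z.items():
    m={n:mark_of(n,t)[:3] for n in("side","top")}
    for n in m:
        for r in m[n]: print(t,n,np.array(r['position']).round(1),round(r['conf'],2),onz(cam(n),r['position'],z))
    if m['side'] and m['top']: print('   tri',tri(cam('side'),m['side'][0]['position'],cam('top'),m['top'][0]['position']))
print(read_state()['time'])
E
```

```text
key side [334.3 340.2] 0.85 [ 0.5854 -0.2895  0.042 ]
key side [369.8 314.2] 0.5 [ 0.67   -0.2237  0.042 ]
key top [408.3 174.2] 0.5 [ 0.59   -0.2871  0.042 ]
key top [377.7 145.3] 0.46 [ 0.6693 -0.2074  0.042 ]
   tri (array([ 0.5881, -0.2877,  0.0399]), np.float64(0.0043824225699241465))
round_key side [298.9 330.4] 0.56 [ 0.5174 -0.265   0.042 ]
round_key top [401.6 203.9] 0.52 [ 0.5101 -0.2665  0.042 ]
   tri (array([ 0.5137, -0.2663,  0.0432]), np.float64(0.0072953183961213105))
key_stand side [319.  349.2] 0.62 [ 0.5597 -0.2783  0.    ]
key_stand top [399.3 190.2] 0.61 [ 0.5522 -0.2755  0.    ]
   tri (array([ 0.5563, -0.2766, -0.0026]), np.float64(0.007532054557808742))
cabinet side [348.6 232.6] 0.55 [0.6892 0.1226 0.    ]
cabinet top [259.9 145. ] 0.78 [0.6822 0.1124 0.    ]
   tri (array([0.6835, 0.1119, 0.0073]), np.float64(0.006007129675090142))
lock_mouth side [339.1 190.7] 0.78 [0.642 0.101 0.153]
lock_mouth top [254.5 144.8] 0.79 [0.6444 0.1195 0.153 ]
   tri (array([0.6466, 0.1201, 0.142 ]), np.float64(0.0010545719152073967))
drawer_handle side [290.2 198.4] 0.87 [0.5138 0.1016 0.128 ]
drawer_handle top [260.6 198.6] 0.71 [0.5167 0.1058 0.128 ]
   tri (array([0.5155, 0.1059, 0.1255]), np.float64(0.0028880876632009413))
0.85
```

View pics/side_key.png

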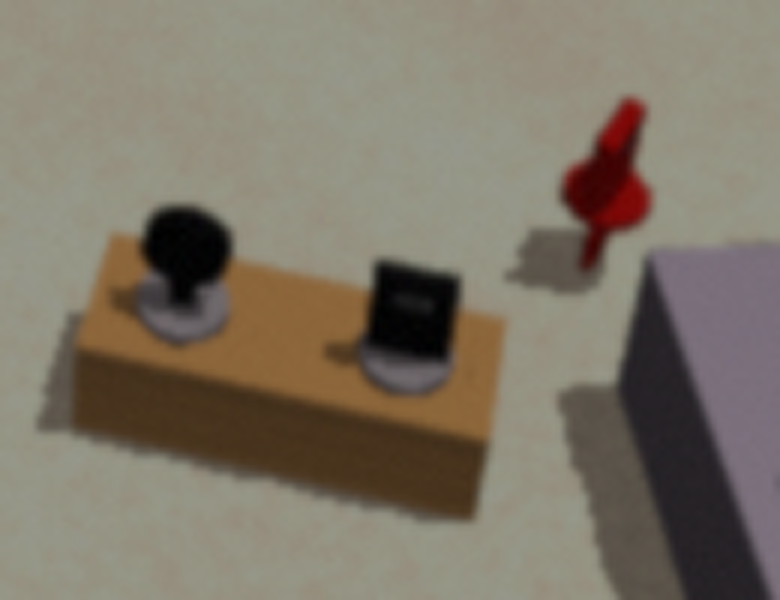

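View pics/top_key.png

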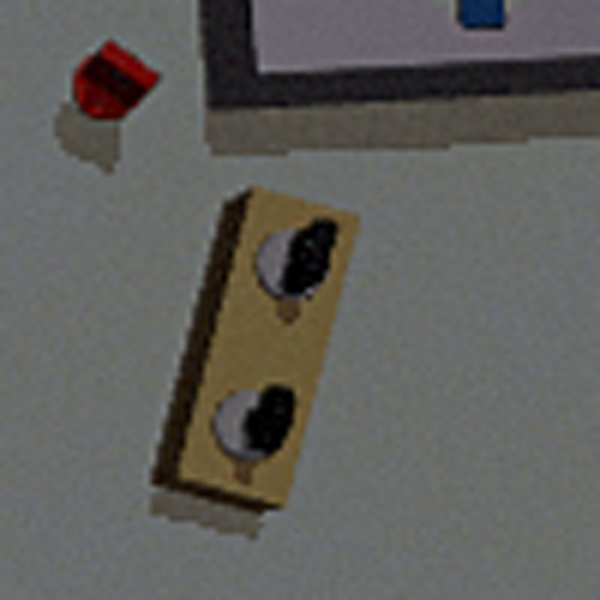

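Candidates in the side view are the black square head at (339,331), the black round head at (301,322) and the red look-alike at (372,307). By the description I choose the black square head in the +x slot, and both crops confirm it. The measured slot spacing of 77 mm and collar height of 40 mm match the given sizes. Next I move above it for a close look.

Emit:
carry_out:
  motion:
    - [-40.5,-21.4,-3,0]
    - [-40.5,-21.4,-3,0]
    - [-40.5,-21.4,-3,0]
    - [-40.5,-21.4,-3,0]
    - [-40.5,-21.4,-3,0]
    - [-40.5,-21.4,-3,0]
    - [-40.5,-21.4,-3,0]
    - [-40.5,-21.4,-3,0]
    - [-40.5,-21.4,-3,0]
    - [-40.5,-21.4,-3,0]
    - [-40.5,-21.4,-3,0]
    - [-40.5,-21.4,-3,0]
    - [-65,-69.8,-1,-3]
    - [-65,-69.8,-1,-3]
    - [-65,-69.8,-1,-3]
    - [-65,-69.8,-1,-3]
    - [-65,-69.8,-1,-3]
    - [-65,-69.8,-1,-3]
    - [-65,-69.8,-1,-3]
    - [-65,-69.8,-1,-3]
  hand: 4.5

```text
time: 2.52
eef_pos: [0.5612, -0.0821, 0.2492]
orientation: [0.0, 0.145, 0.989, 0.0]
contact_force: [1.1, 0.0, -0.3]
width: 0.524
```

Emit:
carry_out:
  motion:
    - [-8.5,-19,3,0]
    - [-8.5,-19,3,0]
    - [-8.5,-19,4,0]
    - [-8.5,-19,4,0]
    - [-8.5,-19,4,0]
    - [-8.5,-19,4,0]
    - [-8.5,-19,4,0]
    - [-8.5,-19,4,0]
    - [-8.5,-19,4,0]
    - [-8.5,-19,4,0]

```text
time: 3.35
eef_pos: [0.5886, -0.2852, 0.2095]
orientation: [0.0, 0.144, 0.99, 0.0]
contact_force: [0.5, -0.0, 0.3]
width: 0.528
```

```bash
python3 - <<'E'
from h import *
np.set_printoptions(precision=4,suppress=True)
s=read_state();print(s['eef_pos'],s['joints'],s['orientation'],s['joint_velocities'].round(3).max())
im=capture("wrist");save("w1",im);c=cam("wrist",s)
for t in("key","round_key","key_stand"):
    for r in mark_of("wrist",t): print(t,np.array(r['position']).round(1),round(r['conf'],2),onz(c,r['position'],0 if t=="key_stand" else .042))
for t in("key","round_key"):
    for r in masks_of("wrist",t): print(t,np.array(r['bbox']).round(1),round(r['conf'],2))
print(read_state()['time'])
E
```

```text
[ 0.5886 -0.2852  0.2095] [ 0.2484  0.5971  0.1751  1.5473 -0.1168  1.0069  1.7373] [0.0003 0.1444 0.9895 0.0002] 0.004
key [364.  237.2] 0.95 [ 0.6703 -0.2061  0.042 ]
key [279.4 193.1] 0.84 [ 0.5909 -0.2856  0.042 ]
round_key [279.5 122. ] 0.9 [ 0.5185 -0.264   0.042 ]
key_stand [280.2 151.4] 0.84 [ 0.5525 -0.2732  0.    ]
key [280.4 197.8  29.6  39.8] 0.88
key [367.1 240.   27.1  31.6] 0.7
round_key [280.5 120.3  30.8  30.5] 0.91
3.65
```

View pics/w1.png

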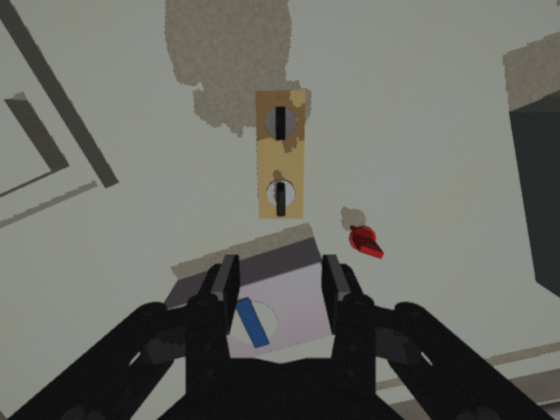

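The wrist picture shows the square key at (280,195) and the round key at (280,122), both on the stand. The red look-alike is at (364,240), and the glove box lies beyond the end of the stand. The measured key spacing is 75.5 mm and the stand's yaw of -16.6° is already aligned with the tool. I go down and grasp.

Emit:
carry_out:
  motion:
    - [-0.2,-0.1,4,0]
    - [-0.2,-0.1,8,0]
    - [-0.2,-0.1,11,0]
    - [-0.2,-0.1,13,0]
    - [-0.2,-0.1,14.5,0]
    - [-0.2,-0.1,15.5,0]
    - [-0.2,-0.1,15.8,0]
    - [-0.2,-0.1,15.8,0]
    - [-0.2,-0.1,15.8,0]

```text
time: 4.4
eef_pos: [0.5902, -0.2883, 0.0519]
orientation: [0.001, 0.145, 0.989, -0.0]
contact_force: [-0.0, 0.1, 1.0]
width: 0.528
```

Emit:
carry_out:
  motion:
    - [0,0,0,0]
    - [0,0,0,0]
    - [0,0,0,0]
    - [0,0,0,0]
    - [0,0,0,0]
    - [0,0,0,0]
    - [0,0,0,0]
    - [0,0,0,0]
  hand: 0
  grip_force: 40

```text
time: 5.07
eef_pos: [0.5902, -0.2881, 0.0518]
orientation: [0.001, 0.145, 0.989, -0.0]
contact_force: [0.1, 1.1, 6.4]
width: 0.099
```

```bash
python3 - <<'E'
from h import *
np.set_printoptions(precision=4,suppress=True)
s=read_state();print(s['eef_pos'],s['joints'],s['orientation'],s['width'],s['contact_force'],s['ft_torque'])
im=capture("wrist");save("w2",im)
save("s2",capture("side"),(250,410,240,390),5)
E
```

```text
[ 0.5902 -0.2881  0.0518] [ 0.2773  0.7934  0.1356  1.6362 -0.1467  0.7209  1.7626] [ 0.0005  0.1452  0.9894 -0.    ] 0.09930095546651965 [0.1262 1.0504 6.3533] [ 0.2731  0.1248 -0.0502]
```

View pics/w2.png

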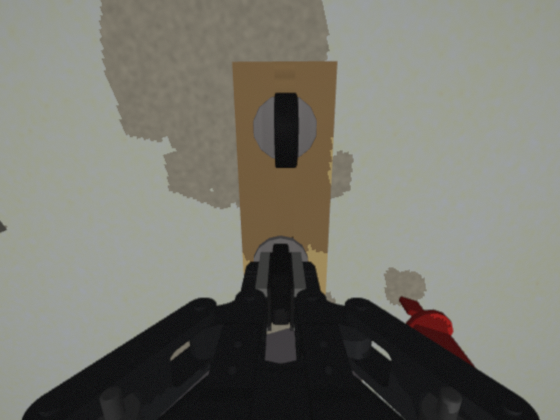

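View pics/s2.png

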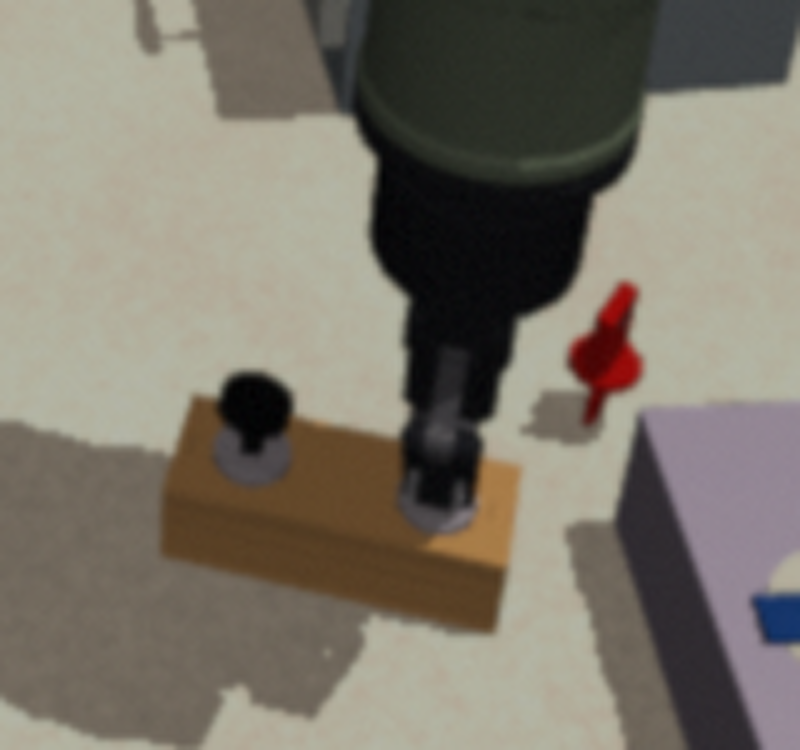

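The fingers closed on the square key with an opening of about 8.4 mm, and the round key still stands. I lift straight up, then move over the cabinet beside the lock for a look.

Emit:
carry_out:
  motion:
    - [0,0,-2,0]
    - [0,0,-4,0]
    - [0,0,-7,0]
    - [0,0,-11,0]
    - [0,0,-15,0]
    - [0,0,-19,0]
    - [0,0,-20,0]
    - [0.8,43,-20,-23]
    - [0.8,43,-20,-23]
    - [0.8,43,-20,-23]
    - [0.8,43,-20,-23]
    - [0.8,43,-20,-23]
    - [0.8,43,-20,-23]
    - [0.8,43,-20,-23]
    - [0.8,43,-20,-23]
    - [0.8,43,-20,-23]
    - [0.8,43,-20,-23]
    - [0.8,43,-20,-23]
    - [0.8,43,-20,-23]
    - [0.8,43,-20,-23]

```text
time: 6.83
eef_pos: [0.7055, 0.127, 0.2506]
orientation: [-0.0, -0.056, 0.998, -0.0]
contact_force: [0.6, -1.3, -0.3]
width: 0.096
```

Emit:
carry_out:
  motion:
    - [0,0,0,0]
    - [0,0,0,0]
    - [0,0,0,0]

```text
time: 7.08
eef_pos: [0.7057, 0.1247, 0.2513]
orientation: [0.0, -0.054, 0.999, -0.0]
contact_force: [0.2, 0.5, -1.1]
width: 0.1
```

```bash
python3 - <<'E'
from h import *
np.set_printoptions(precision=4,suppress=True)
s=read_state();print(s['eef_pos'],s['joints'],s['orientation'],s['width'])
im=capture("wrist");save("w3",im);c=cam("wrist",s)
for t,z in(("lock_mouth",.153),("drawer_handle",.128),("key",.2)):
    for r in mark_of("wrist",t): print(t,np.array(r['position']).round(1),round(r['conf'],2),onz(c,r['position'],z))
save("s3",capture("side"),(260,420,80,240),4)
print(mark_of("side","key"),mark_of("side","key_tip"))
E
```

```text
[0.7057 0.1247 0.2513] [-0.2844  0.6609  0.047   1.3016 -0.0308  1.1795  1.4436] [ 0.0002 -0.0541  0.9985 -0.0001] 0.0998691015463822
lock_mouth [281.7 139.7] 0.78 [0.6445 0.1206 0.153 ]
key [  9.4 125.3] 0.7 [ 0.6505 -0.0553  0.2   ]
key [280.  258.4] 0.64 [0.7268 0.1283 0.2   ]
[{'position': [370.0, 314.5], 'conf': 0.52}, {'position': [364.9, 155.9], 'conf': 0.47}, {'position': [291.0, 200.4], 'conf': 0.42}] [{'position': [361.7, 165.8], 'conf': 0.41}]
```

View pics/w3.png

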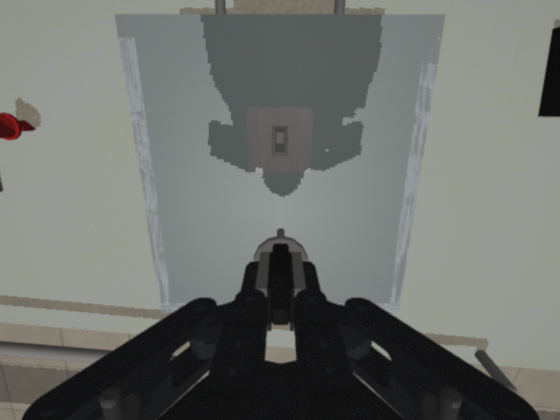

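View pics/s3.png

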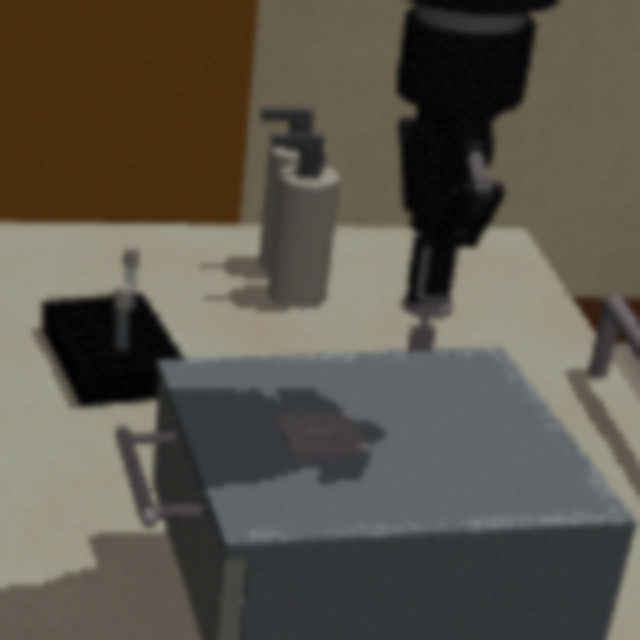

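```bash
python3 - <<'E'
from h import *
np.set_printoptions(precision=2,suppress=True)
s=read_state();im=capture("wrist");c=cam("wrist",s)
save("w3a",im,(230,330,90,170),8);save("w3b",im,(230,330,215,295),8)
q=s['orientation'];M=R.from_quat([q[1],q[2],q[3],q[0]]).as_matrix()
P=lambda t:proj(c,s['eef_pos']+M@np.array(t))
for n,t in dict(rim_top=(.016,0,.0048),rim_bot=(.016,0,.0098),rimL=(0,-.016,.0048),rimR=(0,.016,.0048),tipFL=(.008,-.0025,.0408),tipFR=(.008,.0025,.0408),headtopF=(.014,0,-.030),headtopB=(-.014,0,-.03)).items(): print(n,P(t))
E
```

```text
rim_top [277.88 238.62]
rim_bot [277.93 234.98]
rimL [250.03 264.12]
rimR [305.79 264.15]
tipFL [274.57 227.4 ]
tipFR [281.89 227.41]
headtopF [277.38 275.32]
headtopB [277.49 326.85]
```

View pics/w3a.png

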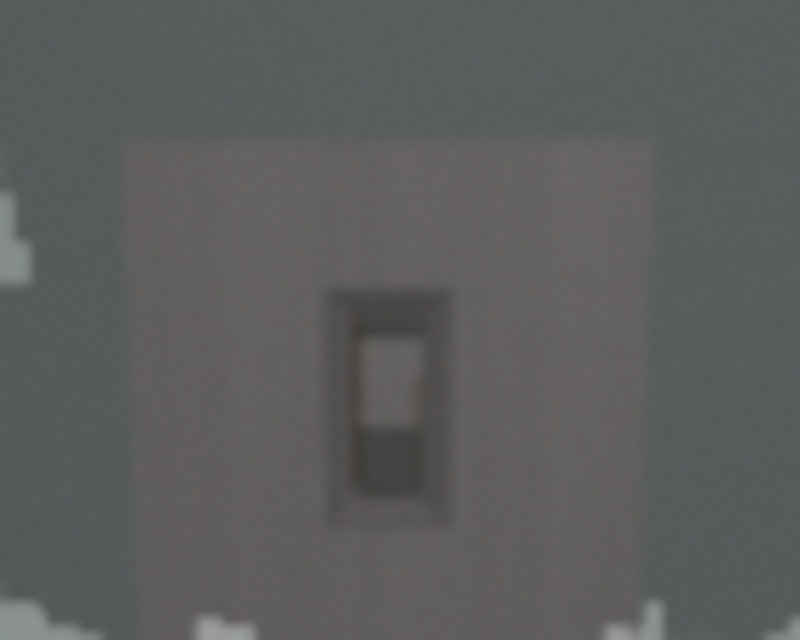

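View pics/w3b.png

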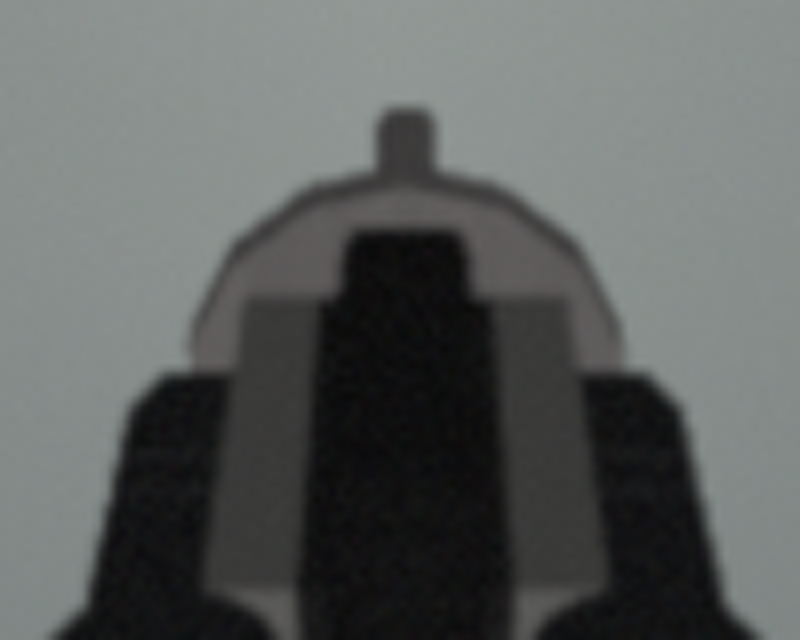

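The crops show the slot centred at (278.8,140.9) with its sides vertical. The key's blade tip is centred at (280.8,228) and its collar at about column 280.9. The key hangs straight in the grip, within about 0.5 mm of where I expected it along the width.

```bash
python3 - <<'E'
from h import *
np.set_printoptions(precision=2,suppress=True)
s=read_state();c=cam("wrist",s)
q=s['orientation'];M=R.from_quat([q[1],q[2],q[3],q[0]]).as_matrix()
f=lambda px,z:(M.T@(onz(c,px,z)-s['eef_pos']))*1000
t=s['eef_pos'][2]
print("lock",f((278.75,140.9),.153),onz(c,(278.75,140.9),.153),"mm, angular corr",f((278.75-2.8,140.9-.7),.153))
print("tip front",f((280.75,228.1),t-.0408),"rim",f((280.8,237.9),t-.0048))
print("plate ends",f((278.4,108),.153),f((279,165),.153), "mouth top/bot",f((279,90+287/8),.153),f((279,90+527/8),.153))
print(s['eef_pos'],M[:,0])
E
```

```text
lock [60.39  0.17 98.03] [0.65 0.12 0.15] mm, angular corr [60.95 -2.1  98.03]
tip front [ 7.49  1.72 40.8 ] rim [16.44  1.63  4.8 ]
plate ends [85.64 -0.09 98.03] [40.73  0.37 98.03] mouth top/bot [72.14  0.38 98.03] [48.3   0.37 98.03]
[0.71 0.13 0.25] [-0.99 -0.11  0.  ]
```

Emit:
carry_out:
  motion:
    - [3,-0.1,1,0]
    - [6,-0.2,2,0]
    - [6,-0.2,4,0]
    - [6,-0.2,4.8,0]
    - [6,-0.2,4.8,0]
    - [6,-0.2,4.8,0]
    - [6,-0.2,4.8,0]
    - [6,-0.2,4.8,0]
    - [6,-0.2,4.8,0]

```text
time: 8.23
eef_pos: [0.6467, 0.1176, 0.2035]
orientation: [0.0, -0.055, 0.998, 0.0]
contact_force: [0.3, -0.3, -0.8]
width: 0.096
```

```bash
python3 - <<'E'
from h import *
np.set_printoptions(precision=4,suppress=True)
s=read_state();print(s['eef_pos'],s['orientation'],s['contact_force'])
save("w4",capture("wrist"),(230,330,180,280),7);save("s4",capture("side"),(300,380,130,210),8)
E
```

```text
[0.6467 0.1176 0.2035] [ 0.0004 -0.0549  0.9985  0.0001] [ 0.2891 -0.3049 -0.8457]
```

View pics/w4.png

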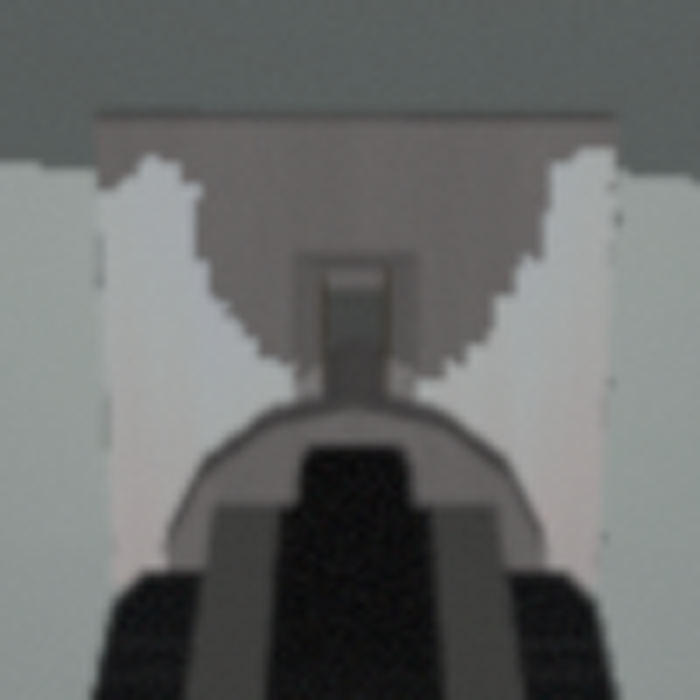

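View pics/s4.png

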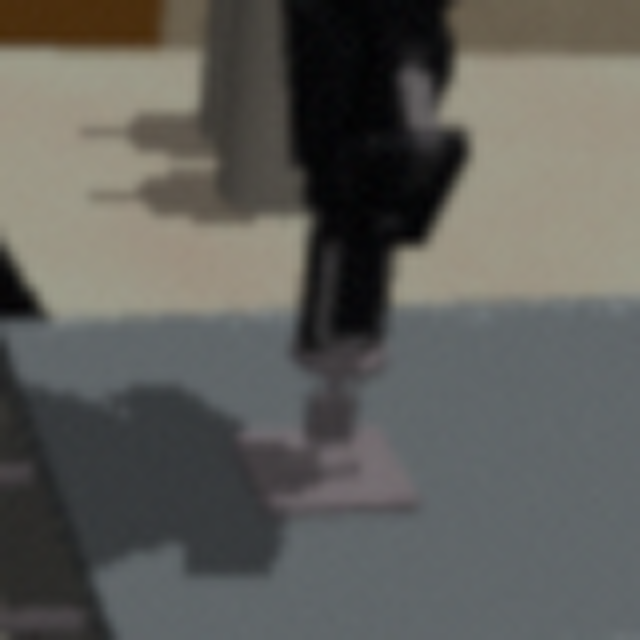

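```bash
python3 - <<'E'
from h import *
np.set_printoptions(precision=2,suppress=True)
s=read_state();c=cam("wrist",s)
q=s['orientation'];M=R.from_quat([q[1],q[2],q[3],q[0]]).as_matrix()
f=lambda px,z:(M.T@(onz(c,px,z)-s['eef_pos']))*1000
t=s['eef_pos'][2]
print("mouth front",f((281,180+252/7),.153),"plate front",f((281,180+113/7),.153),"tip",f((281,180+348/7),t-.0408),"rim",f((281,180+405/7),t-.0048))
E
```

```text
mouth front [12.82  1.92 50.33] plate front [27.45  1.89 50.32] tip [ 6.3  1.9 40.8] rim [16.47  1.74  4.79]
```

The blade and slot are laterally aligned at columns 356 and 356 of the crop, and the slot lies about 1 mm further toward tool +x. I correct that and descend.

Emit:
carry_out:
  motion:
    - [0.1,0,0.3,0]
    - [0.1,0,0.7,0]
    - [0.1,0,1,0]
    - [0.1,0,1.3,0]
    - [0.1,0,1.6,0]
    - [0.1,0,1.9,0]
    - [0.1,0,2.2,0]
    - [0.1,0,2.5,0]
    - [0.1,0,2.5,0]

```text
time: 9.08
eef_pos: [0.6451, 0.1174, 0.1773]
orientation: [-0.0, -0.055, 0.998, -0.0]
contact_force: [-0.1, 0.7, -0.5]
width: 0.099
```

The blade is inside the slot with no contact force. I continue to home.

Emit:
carry_out:
  motion:
    - [0,0,0.4,0]
    - [0,0,0.8,0]
    - [0,0,1,0]
    - [0,0,1.2,0]
    - [0,0,1.4,0]
    - [0,0,1.5,0]
    - [0,0,1.5,0]
    - [0,0,1.5,0]

```text
time: 9.75
eef_pos: [0.6453, 0.1174, 0.163]
orientation: [0.0, -0.055, 0.998, -0.0]
contact_force: [-0.3, -0.1, -0.7]
width: 0.099
```

```bash
python3 - <<'E'
from h import *
np.set_printoptions(precision=4,suppress=True)
s=read_state();print(s['eef_pos'],s['contact_force'],s['ft_torque'],s['width'],s['joints'])
save("w5",capture("wrist"),(230,330,180,280),7);save("s5",capture("side"),(300,380,130,210),8)
E
```

```text
[0.6453 0.1174 0.163 ] [-0.328  -0.1032 -0.6671] [0.062  0.0278 0.0515] 0.09905168059844323 [-0.2917  0.6431  0.0332  1.5764 -0.0249  0.9225  1.4306]
```

View pics/s5.png

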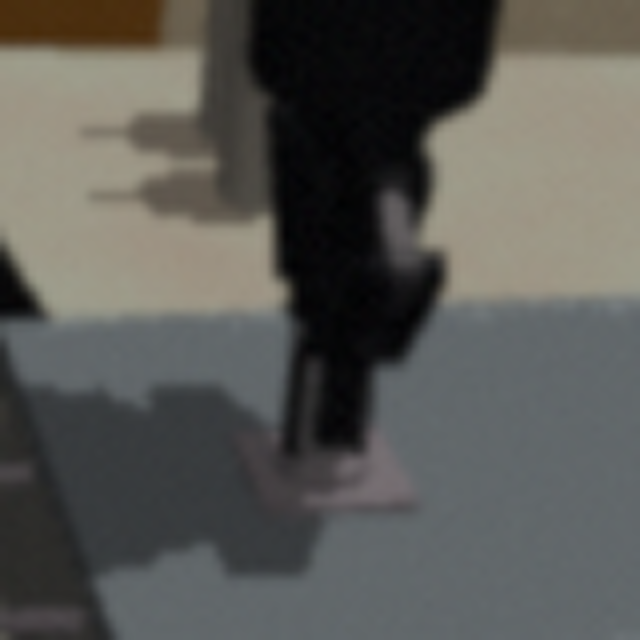

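View pics/w5.png

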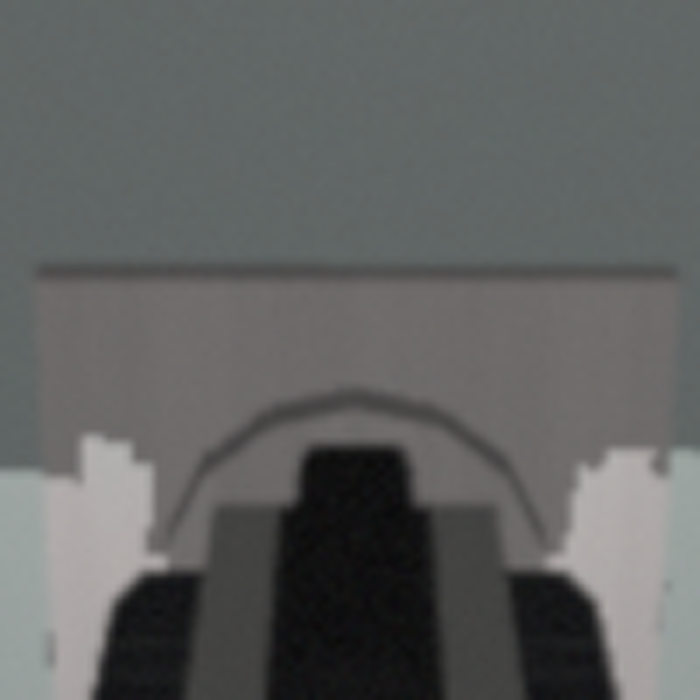

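It looks almost home, but no contact force shows yet. I press on gently until the collar seats.

Emit:
carry_out:
  motion:
    - [0,0,0.1,0]
    - [0,0,0.1,0]
    - [0,0,0.2,0]
    - [0,0,0.2,0]
    - [0,0,0.2,0]

```text
time: 10.27
eef_pos: [0.6454, 0.1175, 0.1628]
orientation: [0.001, -0.055, 0.998, 0.0]
contact_force: [-9.9, -1.7, 23.3]
width: 0.098
```

The collar is seated: contact force is 23 N and the TCP stopped at z = 0.163, exactly where home should be. I ease the pressure and turn clockwise, in parts.

Emit:
carry_out:
  motion:
    - [0,0,-0.1,0]
    - [0,0,-0.1,0]
    - [0,0,-0.1,5]
    - [0,0,-0.1,10]
    - [0,0,-0.1,15]
    - [0,0,-0.1,20]
    - [0,0,-0.1,25]
    - [0,0,-0.1,30]
    - [0,0,-0.1,30]

```text
time: 11.02
eef_pos: [0.6459, 0.118, 0.1628]
orientation: [0.001, 0.208, 0.978, 0.001]
contact_force: [-0.5, 1.7, 9.5]
width: 0.099
```

```bash
python3 - <<'E'
from h import *
np.set_printoptions(precision=4,suppress=True)
s=read_state();print(s['eef_pos'],s['contact_force'],s['ft_torque'],s['width'],s['joints'])
save("w6",capture("wrist"),(180,380,150,300),4)
E
```

```text
[0.6459 0.118  0.1628] [-0.5366  1.7169  9.5244] [ 0.2014  0.1368 -0.0601] 0.09928052444890396 [-0.3806  0.6511  0.1713  1.5815 -0.1306  0.9182  0.9871]
```

View pics/w6.png

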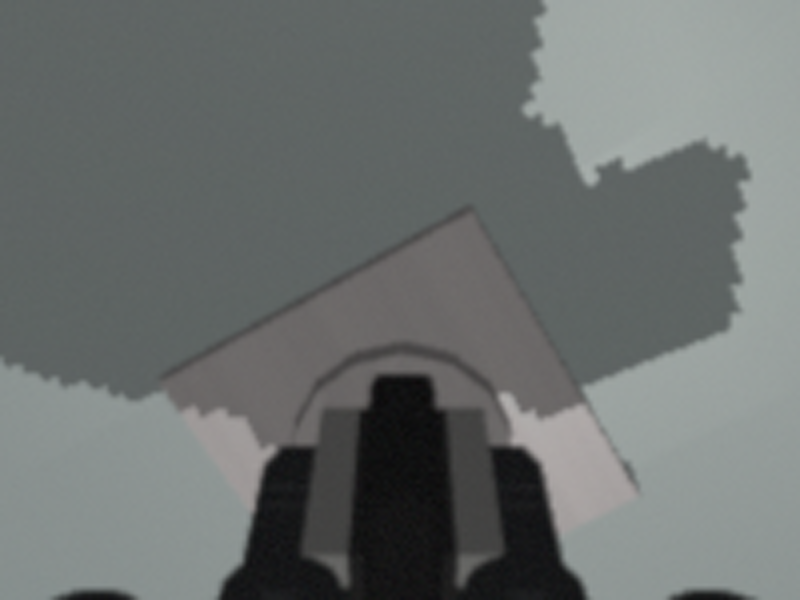

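It has turned 30° with only 0.06 N m, the collar still seated and the head square in the pads. I continue.

Emit:
carry_out:
  motion:
    - [0,0,0,5]
    - [0,0,0,10]
    - [0,0,0,15]
    - [0,0,0,20]
    - [0,0,0,25]
    - [0,0,0,30]
    - [0,0,0,35]
    - [0,0,0,40]
    - [0,0,0,44]
    - [0,0,0,48]
    - [0,0,0,50]
    - [0,0,0,50]

```text
time: 12.07
eef_pos: [0.6464, 0.1184, 0.1629]
orientation: [0.001, 0.6, 0.8, 0.001]
contact_force: [3.7, 3.4, 7.5]
width: 0.099
```

```bash
python3 - <<'E'
from h import *
np.set_printoptions(precision=4,suppress=True)
s=read_state();print(s['eef_pos'],s['contact_force'],s['ft_torque'],s['width'],s['joints'])
E
```

```text
[0.6464 0.1184 0.1629] [3.7146 3.3919 7.4867] [ 0.883  -0.6604 -0.0138] 0.09877477874097242 [-0.5232  0.6817  0.4006  1.5894 -0.3119  0.9312  0.2665]
```

Emit:
carry_out:
  motion:
    - [0,0,0,1]
    - [0,0,0,2]
    - [0,0,0,3]
    - [0,0,0,3]
    - [0,0,0,3]

```text
time: 12.48
eef_pos: [0.6464, 0.1185, 0.1629]
orientation: [0.001, 0.62, 0.784, 0.001]
contact_force: [3.8, 3.7, 6.8]
width: 0.096
```

```bash
python3 - <<'E'
from h import *
np.set_printoptions(precision=4,suppress=True)
s=read_state();print(s['eef_pos'],s['contact_force'],s['ft_torque'],s['orientation'])
E
```

```text
[0.6464 0.1185 0.1629] [3.8104 3.6863 6.7672] [ 0.9233 -0.7865  0.0711] [0.0007 0.6202 0.7844 0.0014]
```

Emit:
carry_out:
  motion:
    - [0,0,0,1]
    - [0,0,0,2]
    - [0,0,0,2]
    - [0,0,0,2]

```text
time: 12.82
eef_pos: [0.6464, 0.1184, 0.1629]
orientation: [0.001, 0.634, 0.773, 0.001]
contact_force: [4.5, 4.4, 6.9]
width: 0.097
```

```bash
python3 - <<'E'
from h import *
np.set_printoptions(precision=4,suppress=True)
s=read_state();print(s['eef_pos'],s['contact_force'],s['ft_torque'],s['orientation'])
save("w7",capture("wrist"),(180,380,150,300),4)
E
```

```text
[0.6464 0.1184 0.1629] [4.4693 4.4447 6.8617] [ 0.9101 -0.9063  0.0498] [0.0008 0.6338 0.7735 0.0014]
```

View pics/w7.png

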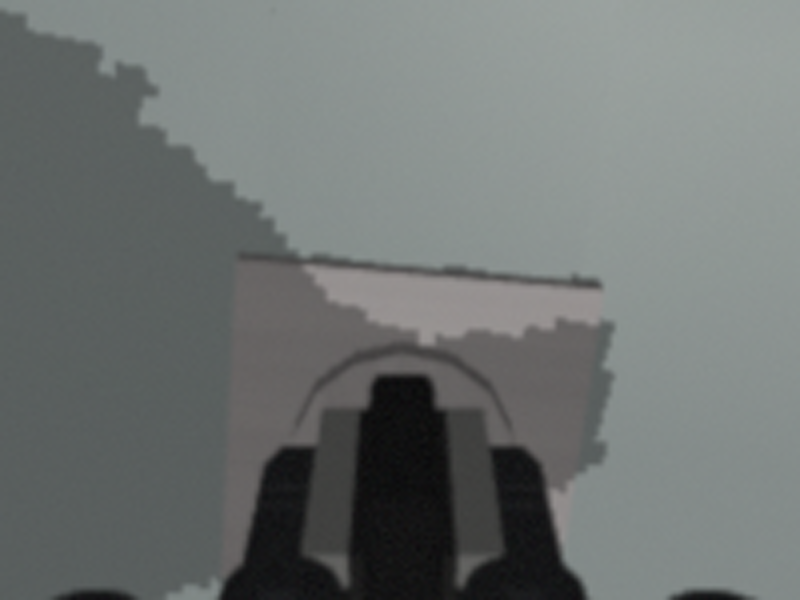

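The tool has turned 85° and the head is still square in the pads, so the barrel should be at its stop. I release and lift off.

Emit:
carry_out:
  motion:
    - [0,0,0,0]
    - [0,0,0,0]
    - [0,0,0,0]
    - [0,0,0,0]
    - [0,0,0,0]
    - [0,0,-1,0]
    - [0,0,-3,0]
    - [0,0,-5,0]
    - [0,0,-8,0]
    - [0,0,-8,0]
    - [0,0,-8,0]
  hand: 2.2

```text
time: 13.78
eef_pos: [0.6459, 0.1174, 0.2442]
orientation: [0.001, 0.634, 0.773, 0.001]
contact_force: [0.2, -0.4, -0.6]
width: 0.257
```

```bash
python3 - <<'E'
from h import *
np.set_printoptions(precision=4,suppress=True)
s=read_state();print(s['eef_pos'],s['contact_force'],s['ft_torque'],s['orientation'],s['width'],s['joints'])
save("w8",capture("wrist"));save("s8",capture("side"),(270,390,120,220),6)
E
```

```text
[0.6459 0.1174 0.2442] [ 0.2061 -0.4494 -0.5637] [-0.0117 -0.0242 -0.0047] [0.0009 0.6341 0.7733 0.0013] 0.25661607000943776 [-0.5584  0.6023  0.462   1.5163 -0.2895  1.0881  0.1647]
```

View pics/w8.png

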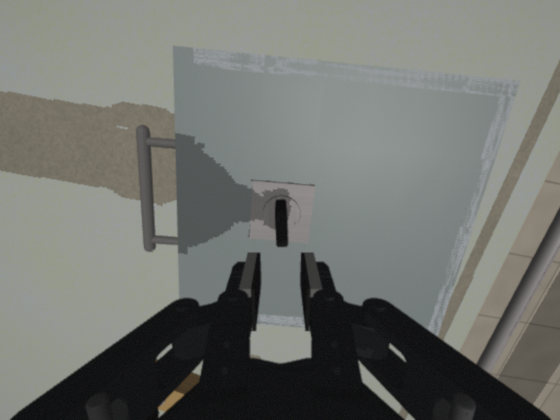

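View pics/s8.png

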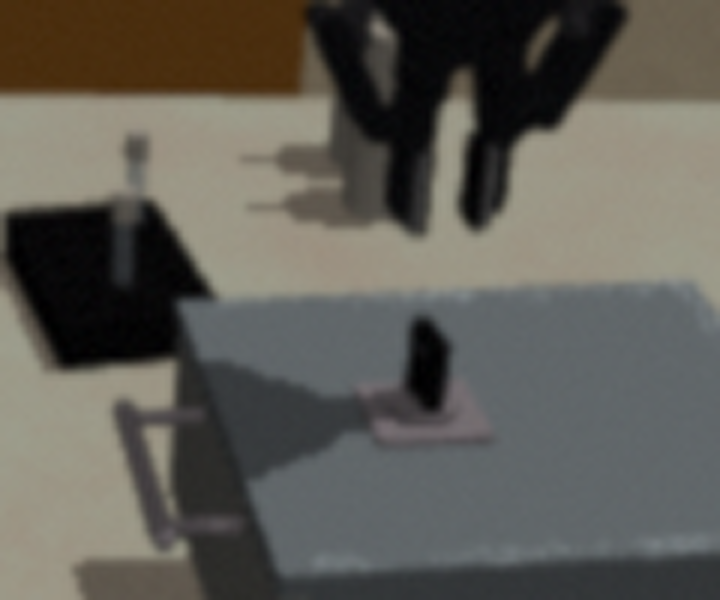

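The key stands turned in the lock at (281,222) in the wrist view, its head pointing across the cabinet. The handle bar runs from about (143,130) to (150,247), the drawer is still shut, and both look clear. I move over the handle and square up for a measurement.

Emit:
carry_out:
  motion:
    - [-1,-4,0,2]
    - [-2,-8,0,5]
    - [-3.1,-12,0,5]
    - [-3.1,-13.6,0,5]
    - [-3.1,-13.6,0,5]
    - [-3.1,-13.6,0,5]
    - [-3.1,-13.6,0,5]
    - [-3.1,-13.6,0,5]

```text
time: 14.55
eef_pos: [0.5185, 0.0607, 0.2417]
orientation: [0.0, 0.667, 0.745, -0.0]
contact_force: [0.2, -0.2, 0.4]
width: 0.26
```

```bash
python3 - <<'E'
from h import *
np.set_printoptions(precision=4,suppress=True)
s=read_state();print(s['eef_pos'],s['orientation'],s['width'],s['joints'])
im=capture("wrist");save("w9",im);c=cam("wrist",s)
q=s['orientation'];M=R.from_quat([q[1],q[2],q[3],q[0]]).as_matrix()
for t,z in(("drawer_handle",.128),("key",.153)):
    for r in mark_of("wrist",t): p=onz(c,r['position'],z);print(t,np.array(r['position']).round(1),round(r['conf'],2),p,(M.T@(p-s['eef_pos']))*1000)
E
```

```text
[0.5185 0.0607 0.2417] [ 0.0001  0.667   0.7451 -0.0003] 0.2599446358632924 [-0.624   0.3858  0.5206  1.8774 -0.2335  0.9389  0.1144]
drawer_handle [292.1 157.3] 0.9 [0.523  0.1066 0.128 ] [ 45.1592   9.5443 113.6305]
key [443.6 160.2] 0.65 [0.6419 0.1213 0.153 ] [ 46.6612 129.3573  88.5912]
key [361.9 356.3] 0.56 [ 0.617  -0.0815  0.153 ] [-152.1352   82.2218   88.7017]
```

View pics/w9.png

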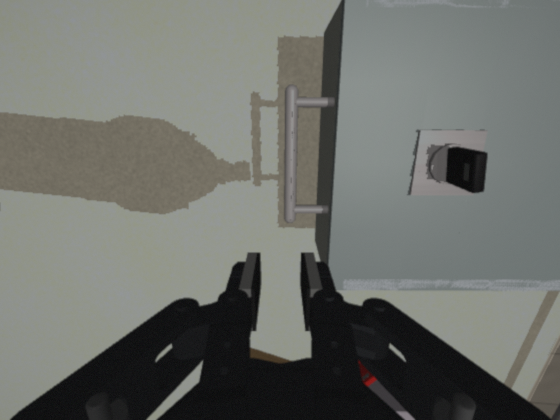

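The handle's middle is marked at (292,157), the bar is vertical in the image and so lies along tool x, and the key is at (440,165). With the 2 mm camera bias seen earlier removed, the bar lies 7.5 mm along tool y. That agrees with the lock position plus the given geometry. I descend in two stages.

Emit:
carry_out:
  motion:
    - [2,0.7,0,0]
    - [4.5,0.7,2,0]
    - [4.5,0.7,5,0]
    - [4.5,0.7,7,0]
    - [4.5,0.7,7,0]
    - [4.5,0.7,7,0]
    - [4.5,0.7,7,0]

```text
time: 15.28
eef_pos: [0.5207, 0.1056, 0.1731]
orientation: [0.0, 0.667, 0.745, 0.0]
contact_force: [0.0, 0.4, 0.7]
width: 0.261
```

```bash
python3 - <<'E'
from h import *
np.set_printoptions(precision=4,suppress=True)
s=read_state();print(s['eef_pos'],s['contact_force'],s['width'])
save("w10",capture("wrist"));save("s10",capture("side"),(240,360,120,220),6)
E
```

```text
[0.5207 0.1056 0.1731] [0.0035 0.3708 0.6937] 0.2609051483443224
```

View pics/w10.png

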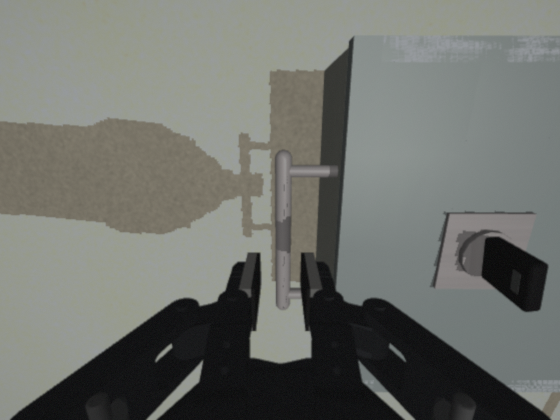

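View pics/s10.png

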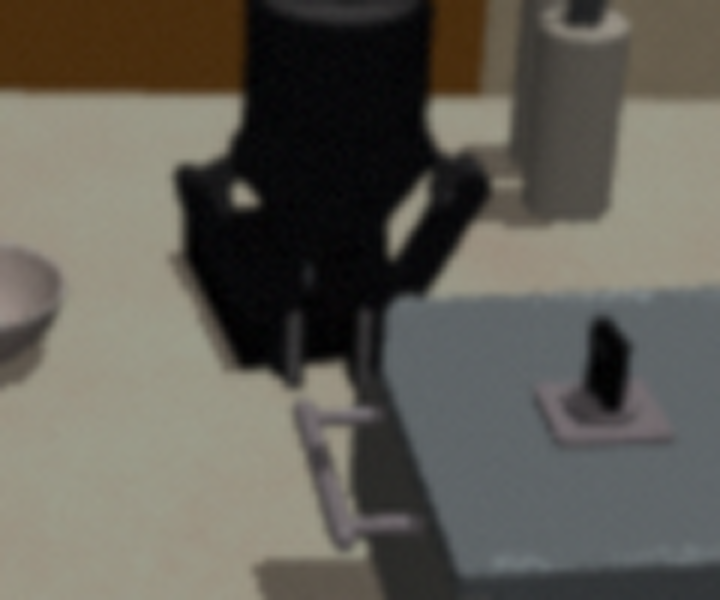

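The bar shows at column 283 between the pads, whose midpoint is about 280.5, so it is centred to about 1 mm and the inner finger goes into the gap. I descend and close.

Emit:
carry_out:
  motion:
    - [0,0.05,1,0]
    - [0,0.05,2,0]
    - [0,0.05,3,0]
    - [0,0.05,4,0]
    - [0,0.05,5,0]
    - [0,0.05,5.6,0]
    - [0,0.05,5.6,0]
    - [0,0.05,5.6,0]

```text
time: 16.05
eef_pos: [0.5203, 0.1057, 0.1157]
orientation: [-0.0, 0.667, 0.745, -0.0]
contact_force: [-0.3, 1.2, -0.4]
width: 0.257
```

Emit:
carry_out:
  motion:
    - [0,0,0,0]
    - [0,0,0,0]
    - [0,0,0,0]
    - [0,0,0,0]
    - [0,0,0,0]
    - [0,0,0,0]
  hand: 0
  grip_force: 40

```text
time: 16.55
eef_pos: [0.5208, 0.1059, 0.1164]
orientation: [0.0, 0.667, 0.745, 0.0]
contact_force: [0.8, -1.2, 5.7]
width: 0.113
```

The bar is gripped. I pull gently first and watch the force.

Emit:
carry_out:
  motion:
    - [0,-0.4,0,0]
    - [0,-0.8,0,0]
    - [0,-1.2,0,0]
    - [0,-1.2,0,0]

```text
time: 16.88
eef_pos: [0.5079, 0.1045, 0.1163]
orientation: [-0.0, 0.667, 0.745, 0.0]
contact_force: [-0.7, -2.0, 8.0]
width: 0.11
```

The drawer slides freely, having moved 13 mm with no resistance, so it is unlocked. I pull on toward the stop.

Emit:
carry_out:
  motion:
    - [0,-0.8,0,0]
    - [0,-1.6,0,0]
    - [0,-2.4,0,0]
    - [0,-3.2,0,0]
    - [0,-4,0,0]
    - [0,-4.8,0,0]
    - [0,-5.6,0,0]
    - [0,-6.3,0,0]
    - [0,-6.8,0,0]
    - [0,-7.1,0,0]
    - [0,-7.3,0,0]
    - [0,-7.4,0,0]
    - [0,-7.4,0,0]
    - [0,-7.4,0,0]

```text
time: 18.05
eef_pos: [0.4378, 0.0969, 0.1165]
orientation: [0.002, 0.667, 0.745, 0.002]
contact_force: [20.8, 1.4, -13.5]
width: 0.11
```

It is at the stop: 84 mm of travel with force rising to 21 N. I relax, release and lift clear.

Emit:
carry_out:
  motion:
    - [0,0.2,0,0]
    - [0,0.2,0,0]
    - [0,0.2,0,0]

```text
time: 18.3
eef_pos: [0.4379, 0.0969, 0.1164]
orientation: [0.001, 0.667, 0.745, 0.001]
contact_force: [8.3, 0.2, 0.5]
width: 0.107
```

Emit:
carry_out:
  motion:
    - [0,0,0,0]
    - [0,0,0,0]
    - [0,0,0,0]
    - [0,0,0,0]
    - [0,0,0,0]
    - [0,0,-1.5,0]
    - [0,0,-4,0]
    - [0,0,-8,0]
    - [0,0,-12,0]
    - [0,0,-14,0]
    - [0,0,-14,0]
    - [0,0,-14,0]
    - [0,0,-14,0]
  hand: 2.6

```text
time: 19.38
eef_pos: [0.4365, 0.0968, 0.2554]
orientation: [-0.0, 0.667, 0.745, -0.0]
contact_force: [-0.8, 0.3, 0.5]
width: 0.303
```

```bash
python3 - <<'E'
from h import *
np.set_printoptions(precision=4,suppress=True)
s=read_state();print(s['eef_pos'],s['contact_force'],s['width'],s['time'])
save("s11",capture("side"));save("t11",capture("top"),(180,440,60,260),3);c=cam("wrist",s);save("w11",capture("wrist"))
for n in("top","side","wrist"):
  for r in mark_of(n,"drawer_handle")[:2]: print(n,np.array(r['position']).round(1),round(r['conf'],2),onz(cam(n,s),r['position'],.128))
E
```

```text
[0.4365 0.0968 0.2554] [-0.7565  0.3404  0.491 ] 0.30287761379039035 19.3833
side [412.7 384.7] 0.74 [ 0.676  -0.4412  0.128 ]
side [262.6 201. ] 0.61 [0.4406 0.0877 0.128 ]
```

View pics/s11.png

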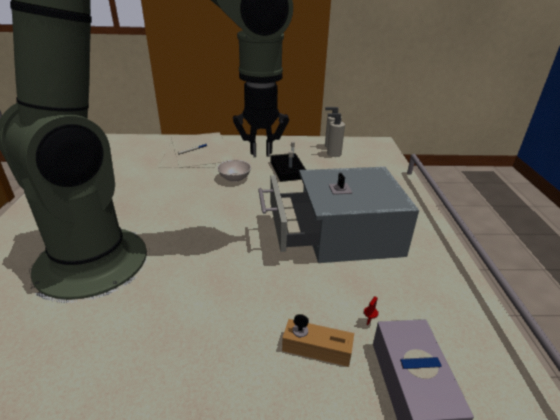

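View pics/t11.png

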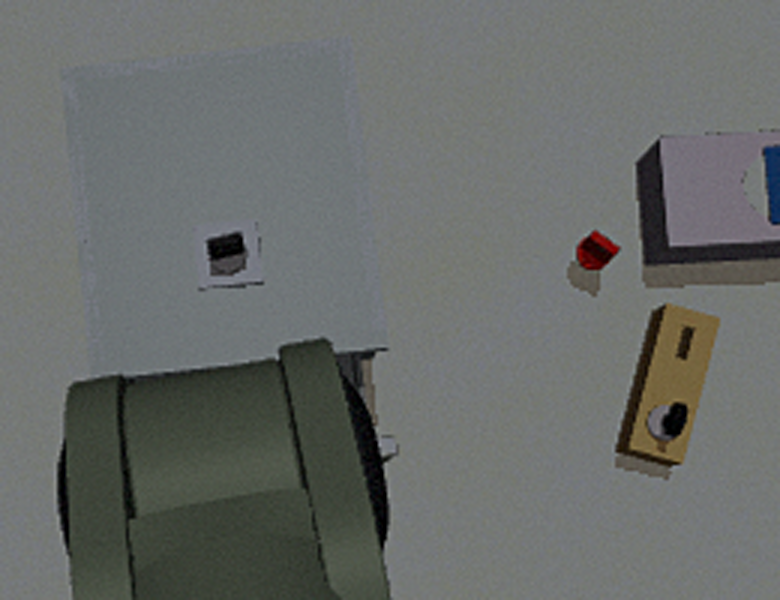

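View pics/w11.png

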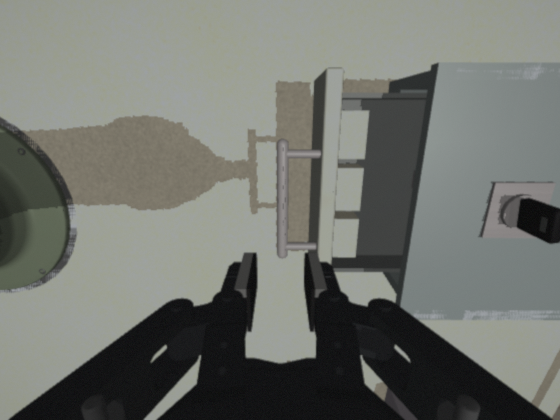

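The side view shows the drawer fully out, the key upright in the lock at (341,181), the round key standing at (301,324) and the red look-alike untouched. The gripper is clear of the handle, at about (261,145).

The side network's handle mark alone suggests about 75 mm of travel. The TCP travel under grip (83.5 mm), the lock-to-bar distance (210 − 125 = 85 mm) and the rise in force at the end all say it is at the stop.

```bash
python3 -c "
from plant import *
print(hand_in()); print(read_state()['time'])"
```

```text
the job is handed in; nothing more can be done
None
the job is handed in; nothing more can be done
```

I took the square-headed key from the stand, seated it in the lock, turned it clockwise to its stop and pulled the drawer fully open. I handed the job in at about 20 s of the 54 s allowed; no verdict was reported.

- **Key home:** the collar seated at 23 N with the TCP at z = 0.163, which is the expected height for a fully home key. I only turned it after that.
- **Lock turned:** the tool turned 85° with low torque (under 0.1 N m), and the head was still square in the pads. I saw no sharp torque rise at the end stop; the lock turn is inferred from the angle and from the drawer then sliding freely.
- **Drawer open:** the handle travelled 83.5 mm under grip before the force rose to 21 N. The final distance from lock to bar implies about 85 mm.
- **Last pictures:** the key is upright in the lock, the round key and the red look-alike are undisturbed, and the gripper is clear of everything.

**Checks that disagreed:**
- **Drawer travel:** the side camera's handle mark alone suggested about 75 mm. The wrist and top cameras gave no handle mark in the last look. I trusted the arm travel and the force stop instead.
- **Wrist calibration:** it was about 1.5–2 mm off sideways. I corrected for this using the key's position in the grip.

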